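# Slide the specimen tray home on the scanner's loading dock

## Robot

A 6-joint arm with a two-finger parallel gripper is mounted at the origin on the work surface. World frame = base frame: x ahead of the robot, y to its left, z up, the work surface at z = 0. Lengths are in m, angles in rad, forces in N, time in s.
With the tool pointing down it reaches from about 0.3 to 0.875 m from the base axis. Payload 6.4 kg.
Tool frame: the origin (TCP) lies midway between the tips of the shut fingers; the grasp point (between the pads) lies 19 mm behind it; z points along the fingers, y is the line along which they close (so a half turn about z gives the same grasp; the last joint's range is limited). The gripper opens to 85 mm and grips with 20 to 120 N. Pads are 22 mm wide; open, the fingers measure 114 mm over their backs; the gripper's body (76 mm by 85 mm) begins 54 mm behind the grasp point. The pads swing forward as they close: fully open they stand 13 mm farther back than shut.
Start: joints at [1.012, 0.181, 1.607, -0, 1.354, -0.206], TCP at [0.199, 0.54, 0.231] pointing down, gripper open.
Joint ranges: [-2.99, 2.99], [-0.89, 2.07], [0.3, 2.58], [-1.14, 4.28], [0, 2.63], [-3.12, 3.12]. Speed limits (rad/s): [2.57, 2.57, 3.01, 3.14, 3.14, 3.14].

## Interface

Orientations are given as a unit quaternion [w, x, y, z].
In Python, from bench import status, camera, ctrl gives the robot as it stands. The module is installed in compiled form; this text tells all that it offers.
- The arm moves only by the shell command python3 -m handwheel 'ROWS'. ROWS is JSON, a list that holds one entry, the list of rows, each a list of 7 numbers: the opening, from -1 (shut) to 1 (fully open), then the shift along the tool's x, y, z in cm, then the turn, a rotation vector about the tool's x, y, z in degrees. A call has 1 to 10 rows; each row is the pose to reach, as a shift and turn from the pose commanded when the call began, along the tool's axes at that moment; what a row does not reach only later rows make up. A row lasts 1/8 s, in which the tool goes at most 62.5 mm and 10.7 degrees, less where a joint would pass 70% of its speed; a pose out of reach is approached as far as the arm can. A call with a gripper value outside its range is refused whole. The fingers move at their own pace and stop on an object; the grip force is fixed at half the most. Time passes only in rows, so rows that repeat a pose let the fingers close. It gives the time, the measured TCP pose, the force, the opening and the grip force at its end, in the units of the state.
- status.get_obs(): the state, without advancing time (a new reading comes with each control period).
- camera(name): name is "side" or "top" or "wrist"; returns a dict with "frame" (420x560x3 uint8, blue, green, red), "depth" (420x560 float32, m along the optical axis (not along the pixel's ray), 0 where there is no reading), "fx", "fy", "cx", "cy" (pixels), "extrinsics" (4x4, takes a point from camera to world coordinates); the wrist camera has in their place "hand_eye" (4x4, takes a point from camera to tool coordinates, whose origin is the TCP and whose axes are the flange's). Camera axes: x right, y down, z forward; pixel columns grow to the right and rows downward; lengths in m; the calibration is good to about 2 mm. The wrist camera is an equidistant fisheye: a pixel r from the principal point sees the ray r / f radians off the axis. A picture is of the moment at which its call begins: read the wrist's pose just before it.
- ctrl.hand_in(): hands the job in; it is judged then, once.
The state is a dict: "time_s": time; "q": joint angles; "dq": joint speeds; "joint_efforts": joint torques, N m; "eef_pos": TCP position; "eef_rot": TCP orientation; "wrist_force": force on the tool from outside, world axes, zero at the start; "torque": the same for the moment, N m; "opening": opening from 0.0 (shut) to 1.0 (fully open); "grasp_force": force on a finger pad.
Only numpy, scipy, OpenCV 4.12 (cv2) and the standard library are available. Lean on these libraries where they do the work, as an engineer would, in place of code of your own. Each camera call takes 0.05 s, during which the arm holds its last target. There are 200 camera calls.

## Task

Load the slide scanner: with a fingertip against the outer side of the tray's yellow bar, gently push the black slide tray along its rails towards the white end block until you feel it drop flat into its locating notches, stop there without forcing it further, and only then press the green button on the white control box fully down and let it go. Only push: do not pinch, lift or tip the tray, and leave everything else standing where it is.

Things in the scene. Friction and masses are not known exactly. Their poses are not given: they have to be found in the camera images.
- dock: Loading dock, fixed: base plate 330 x 136 mm with four white rails along its x (tops 26 mm above the table), a guide wall on each side (tops at 42 mm, inner faces at y = +-51.5 mm) and a white end block (top at 55 mm) from x = 150 to 200 mm. Origin on the table, on the centre line; x = -130 mm is the open end, +x the way the tray is pushed, z up. Rail notches (orange floors) at x = 115 (outer) and 25 mm (inner).
- seat (a point): Where the tray's origin lies once it has dropped in: on the dock's centre line at x = 70 mm, 18 mm above the table. The notches are 8 mm deep and 5 mm longer than the tray's feet, so all four feet drop together within 2.5 mm of this place, and the notch walls then stop the tray. Pushed at up to about 80 mm/s it drops in reliably; more than 30 N on the tray is too much. The end block is 20 mm further on.
- tray: Loose black tray with three glass slides, 120 (x) x 100 (y) mm, 0.4 to 0.65 kg, on four feet. Origin: its middle, at the underside of the feet: 26 mm above the table while it slides on the rails, 18 mm once dropped. x along the dock's x, z up. Starts 60 to 120 mm short of its seat. Plate top 18, ribs 21 mm above the origin; yellow bar across its rear end (x -60 to -46 mm), top at 46 mm. Takes 2 to 5 N to slide.
- bar_back: The outer (rear) face of the yellow bar, the face to push on: 100 mm wide, from 10 to 42 mm above the tray's origin. Origin: in the middle of the face, 26 mm above the tray's origin; same axes as the tray, so push towards +x.
- bar_front: The inner face of the yellow bar (towards the slides), 14 mm from the outer face: 100 mm wide, from 18 to 42 mm above the tray's origin. Origin: in the middle of the face, 30 mm above the tray's origin; same axes as the tray.
- panel: White control box, fixed to the table, 90 x 80 mm, 45 mm high, with the green button in the middle of its top. Origin on the table under its centre. It may stand on the left or on the right of the dock, and the blue slide box on the other side.
- start_top (a point): Centre of the top of the green round button (32 mm across); pressed straight down.
- start (a joint): Travel of the green button: 0 up, 0.006 m fully down; it springs back; fully down takes 5 N.
- slide_box: Blue plastic slide box, 100 x 85 x 35 mm, loose, a bystander. Origin: centre of its underside.
- oil_bottle: Amber oil bottle, 30 mm across, 70 mm high, standing loose beside the dock, a bystander. Origin: centre of its underside.
- stain_jar: Glass staining jar with white cap, 56 mm across, 85 mm high, standing loose beside the dock on the other side, a bystander. Origin: centre of its underside.
- objective: Steel microscope objective with red ring, 34 mm across, 46 mm high, standing on the table beyond the dock, a bystander. Origin: centre of its underside.
- petri_dish: Clear closed dish, 88 mm across, 15 mm high, beyond the dock, a bystander. Origin: centre of its underside.
- coverslip_box: Small cardboard box, 50 x 70 x 30 mm, beyond the dock, a bystander. Origin: centre of its underside.

How it is judged:
By the outcome, as a careful person would: the job done as asked, in the order asked, and still so for the second after the job is handed in, with the robot touching nothing.
It also fails if it takes over 48 s, if anything falls off the work surface, if the arm or the gripper's body presses on something with over 40 N, if the wrist force passes 120 N, or if a joint passes its speed limit or range.

## Working session

There is one attempt and no reset: what is moved stays moved. The work goes in short steps, Python scripts to look and compute and a shell command to move; the robot and the scene stay as the last step left them, time stands still between calls to the robot, and variables do not carry over. Pictures are saved under pics/ and viewed, at most 10 in all, crops included, and the job is handed in when it is done.

```bash
mkdir -p pics; cat > h.py <<'E'
import numpy as np,cv2
from bench import status,camera,ctrl
def cloud(c):
    d=c["depth"];v,u=np.mgrid[:d.shape[0],:d.shape[1]]
    P=np.stack([(u-c["cx"])/c["fx"]*d,(v-c["cy"])/c["fy"]*d,d],-1)
    E=np.array(c["extrinsics"]);W=P@E[:3,:3].T+E[:3,3];W[d==0]=np.nan
    return W
E
python3 - <<'E'
from h import *
print(status.get_obs())
for n in("top","side"):
    c=camera(n);cv2.imwrite(f"pics/{n}0.png",c["frame"]);np.savez(f"{n}0.npz",**c)
    print(n,np.round(c["extrinsics"],3).tolist(),c["fx"],c["cx"],c["cy"])
E
```

```text
{'time_s': 0.0, 'q': array([ 1.01167435e+00,  1.81518951e-01,  1.60803113e+00,  3.60395960e-06,
        1.35380514e+00, -2.06309635e-01]), 'dq': array([ 0.00032077, -0.00078918,  0.00062685, -0.00041052, -0.0015458 ,
       -0.001484  ]), 'joint_efforts': array([ 1.23618196e-03, -4.44877768e+01, -3.51341164e+01, -3.14481013e-04,
        9.09141731e-03, -1.11405797e-05]), 'eef_pos': array([0.19836666, 0.5390989 , 0.23038541]), 'eef_rot': array([-3.30739950e-04,  1.75492976e-01,  9.84480289e-01, -8.16869791e-04]), 'wrist_force': array([ 0.15778468,  0.00594581, -0.11061761]), 'torque': array([ 0.03846042, -0.00855425, -0.01484214]), 'grasp_force': 0.0, 'opening': 1.000114203688109}
top [[-0.001, -0.987, 0.162, 0.405], [-1.0, 0.001, -0.001, -0.009], [0.001, -0.162, -0.987, 1.341], [0.0, 0.0, 0.0, 1.0]] 453.73750326813524 278.06722558020493 206.79182393244383
side [[-0.825, -0.441, 0.353, 0.147], [-0.564, 0.626, -0.538, 0.644], [0.016, -0.643, -0.766, 1.004], [0.0, 0.0, 0.0, 1.0]] 518.5332808951398 276.1273213609842 211.4931670222715
```

View pics/top0.png

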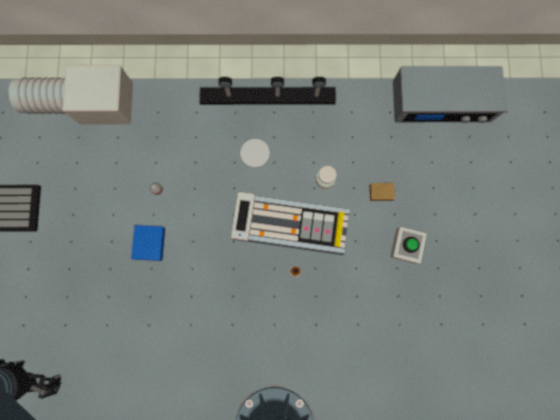

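View pics/side0.png

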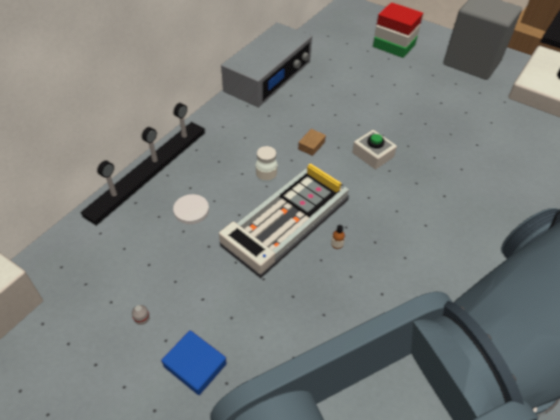

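The top view shows the dock from its end block (243,215) to its open end at about (345,232). The yellow bar is at (341,229), the green button at (411,244), the bottle at (296,271), the jar at (327,176) and the box at (382,191). The side view agrees.

```bash
cat >> h.py <<'E'
def masks(c,W):
    h=cv2.cvtColor(c["frame"],cv2.COLOR_BGR2HSV);H,S,V=[h[...,i].astype(int) for i in range(3)]
    box=(W[...,0]>.25)&(W[...,0]<.75)&(W[...,1]>-.45)&(W[...,1]<.25)
    return dict(yellow=box&(H>22)&(H<34)&(S>170)&(V>90)&(W[...,2]>.03),green=box&(H>45)&(H<75)&(S>120),orange=box&(H>8)&(H<20)&(S>120)&(W[...,2]<.03))
def ray(c,u,v,z):
    E=np.array(c["extrinsics"]);d=E[:3,:3]@[(u-c["cx"])/c["fx"],(v-c["cy"])/c["fy"],1]
    return E[:3,3]+d*(z-E[2,3])/d[2]
E
python3 - <<'E'
from h import *
for n in("top","side"):
    c=dict(np.load(n+"0.npz"));W=cloud(c)
    print(n,"table z",np.nanmedian(W[250:330,180:280,2]) if n=="top" else "")
    for k,m in masks(c,W).items():
        m=m.astype(np.uint8);nn,l,s,ce=cv2.connectedComponentsWithStats(m)
        for i in range(1,nn):
            if s[i,4]<8: continue
            p=W[l==i];p=p[~np.isnan(p[:,0])]
            r=cv2.minAreaRect((p[:,:2]*1000).astype(np.float32))
            print(k,s[i,4],np.round(ce[i],1),np.round(np.nanmedian(p,0),4),"zmax",np.round(np.percentile(p[:,2],95),4),np.round(r[0]),np.round(r[1]),round(r[2],1))
    # dock: everything >8mm high in the component containing dock
    m=((W[...,2]>.012)&(W[...,0]>.25)&(W[...,0]<.75)).astype(np.uint8)
    nn,l,s,ce=cv2.connectedComponentsWithStats(m)
    for i in range(1,nn):
        p=W[l==i]
        if 15<s[i,4]<30000:
            r=cv2.minAreaRect((p[:,:2]*1000).astype(np.float32));print("comp",s[i,4],np.round(ce[i]),np.round(r[0]),np.round(r[1]),round(r[2],1),np.round(np.percentile(p[:,2],95),3))
E
```

```text
top table z 9.691841804304602e-05
yellow 198 [338.3 228.9] [ 0.5496 -0.1811  0.0676] zmax 0.0745 [ 551. -183.] [15. 96.] 81.5
green 123 [411.6 243.9] [ 0.5071 -0.3864  0.0658] zmax 0.0703 [ 508. -388.] [34. 32.] 45.7
orange 179 [381.8 192.6] [ 0.6607 -0.3186  0.0281] zmax 0.0298 [ 665. -317.] [65. 46.] 89.4
orange 25 [265.4 206.6] [0.6214 0.0274 0.0192] zmax 0.024 [623.  27.] [12. 16.] 82.8
orange 25 [294.8 217.5] [ 0.5906 -0.0607  0.0192] zmax 0.0213 [590. -61.] [12. 15.] 87.9
orange 25 [292.9 230.6] [ 0.55   -0.0546  0.0182] zmax 0.0235 [551. -55.] [12. 15.] 87.8
orange 20 [261.5 233. ] [0.5437 0.0376 0.0199] zmax 0.0233 [544.  38.] [ 9. 12.] 89.6
comp 22 [255. 165.] [747.  58.] [ 5. 36.] 1.2 0.021
comp 365 [326. 177.] [ 703. -150.] [52. 53.] 2.5 0.089
comp 125 [156. 188.] [678. 351.] [33. 33.] 58.1 0.048
comp 422 [382. 191.] [ 667. -320.] [49. 71.] 0.3 0.034
comp 1804 [ 19. 207.] [623. 757.] [140. 122.] 0.4 0.025
comp 5237 [290. 223.] [572. -49.] [331. 137.] 81.9 0.059
comp 1077 [148. 242.] [517. 366.] [ 87. 100.] 87.1 0.039
comp 966 [409. 245.] [ 509. -388.] [81. 91.] 74.9 0.067

[... 709 characters left out ...]
41. -974.] [165. 152.] 0.3 0.2
comp 272 [550.  14.] [  280. -1186.] [107. 677.] 12.6 0.231
comp 1749 [399.  28.] [ 693. -917.] [113. 115.] 0.2 0.125
comp 560 [527.  72.] [ 265. -986.] [ 30. 271.] 0.1 0.062
comp 409 [312. 140.] [ 663. -318.] [53. 73.] 0.8 0.032
comp 989 [374. 148.] [ 505. -386.] [87. 93.] 76.2 0.065
comp 641 [266. 163.] [ 701. -148.] [55. 54.] 67.1 0.087
comp 6615 [284. 219.] [568. -46.] [330. 138.] 81.8 0.058
comp 40 [203. 214.] [745.  60.] [48.  9.] 89.7 0.018
comp 228 [338. 236.] [430. -56.] [30. 26.] 19.4 0.07
comp 255 [140. 314.] [672. 353.] [34. 30.] 61.9 0.047
comp 2302 [194. 361.] [513. 368.] [ 86. 101.] 86.6 0.038
comp 740 [230. 402.] [255. 532.] [43. 18.] 66.9 0.594
```

```bash
cat >> h.py <<'E'
from scipy.spatial.transform import Rotation as Ro
D=np.array([.139,.990,0]);N=np.array([-.990,.139,0]);O=np.array([.5658,-.0828,0])
def dock(p): q=np.array(p)-O;return np.array([q@D,q@N,q[2]])
def world(x,y,z): return O+x*D+y*N+np.array([0,0,z])
def go(t,ang=82.0):
    o=status.get_obs();q=o["eef_rot"];R=Ro.from_quat([q[1],q[2],q[3],q[0]])
    a=np.radians(ang);y=np.array([np.cos(a),np.sin(a),0]);z=np.array([0,0,-1.]);T=Ro.from_matrix(np.c_[np.cross(y,z),y,z])
    print("cm",np.round(R.inv().apply(np.array(t)-o["eef_pos"])*100,2),"deg",np.round((R.inv()*T).as_rotvec(degrees=True),2),"dock",np.round(dock(o["eef_pos"])*1000,1),"F",np.round(o["wrist_force"],1),"t",o["time_s"])
E
python3 -c "
from h import *
go(world(-.16,0,.23))"
python3 -m handwheel '[[[-1,-59.3,-61.3,0,0,0,-12.2],[-1,-59.3,-61.3,0,0,0,-12.2],[-1,-59.3,-61.3,0,0,0,-12.2],[-1,-59.3,-61.3,0,0,0,-12.2],[-1,-59.3,-61.3,0,0,0,-12.2],[-1,-59.3,-61.3,0,0,0,-12.2],[-1,-59.3,-61.3,0,0,0,-12.2],[-1,-59.3,-61.3,0,0,0,-12.2],[-1,-59.3,-61.3,0,0,0,-12.2],[-1,-59.3,-61.3,0,0,0,-12.2]]]'
python3 -c "
from h import *
go(world(-.16,0,.23))"
```

```text
cm [-59.36 -61.3    0.12] deg [ -0.09  -0.03 -12.22] dock [564.7 450.2 230.5] F [ 0.2 -0.1 -0.3] t 0.1
time_s: 1.35
eef_pos: [0.4506, -0.0319, 0.2313]
eef_rot: [0.0, 0.07, 0.998, 0.0]
wrist_force: [0.5, 1.4, -0.0]
opening: -0.001
grasp_force: 0.0
cm [-12.13 -19.42   0.13] deg [ 0.01  0.02 -0.04] dock [ 34.4 121.1 231.3] F [ 0.5  1.4 -0. ] t 1.35
```

```bash
python3 -m handwheel '[[[-1,-12.1,-19.4,0,0,0,0],[-1,-12.1,-19.4,0,0,0,0],[-1,-12.1,-19.4,0,0,0,0],[-1,-12.1,-19.4,0,0,0,0],[-1,-12.1,-19.4,0,0,0,0],[-1,-12.1,-19.4,0,0,0,0]]]'
python3 - <<'E'
from h import *
go(world(-.155,0,.10))
o=status.get_obs()
c=camera("wrist");cv2.imwrite("pics/w1.png",c["frame"])
c=camera("top");W=cloud(c);cv2.imwrite("pics/top1.png",cv2.resize(c["frame"][130:310,220:460],None,fx=3,fy=3))
E
```

```text
time_s: 2.1
eef_pos: [0.5425, -0.2381, 0.2306]
eef_rot: [-0.001, 0.07, 0.998, 0.001]
wrist_force: [-0.8, -0.3, 0.1]
opening: 0.001
grasp_force: 0.0
cm [-0.17  0.19 13.06] deg [ 0.06 -0.09 -0.02] dock [-157.     1.5  230.6] F [-0.8 -0.3  0.1] t 2.1
```

View pics/w1.png

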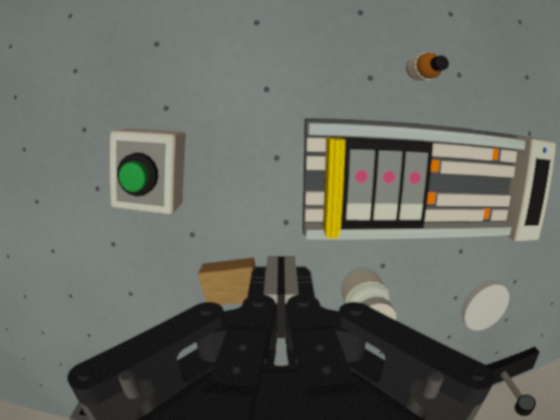

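The wrist view shows the yellow bar at (335,188), with the dock running to the right and the green button at (135,174). The gripper's linkage bulges along tool y, so I'll turn 90° and push with the fingertip sides instead. First I'll refine the positions from this view.

```bash
cat >> h.py <<'E'
def wrist():
    o=status.get_obs();c=camera("wrist");q=o["eef_rot"];R=Ro.from_quat([q[1],q[2],q[3],q[0]]);X=np.array(c["hand_eye"])
    h=cv2.cvtColor(c["frame"],cv2.COLOR_BGR2HSV).astype(int);H,S,V=h[...,0],h[...,1],h[...,2]
    def pts(m,z):
        n,l,s,_=cv2.connectedComponentsWithStats(m.astype(np.uint8));i=1+s[1:,4].argmax();v,u=np.nonzero(l==i)
        a=(u-c["cx"])/c["fx"];b=(v-c["cy"])/c["fy"];r=np.hypot(a,b)+1e-9
        d=np.c_[np.sin(r)*a/r,np.sin(r)*b/r,np.cos(r)]@X[:3,:3].T;d=R.apply(d);p0=o["eef_pos"]+R.apply(X[:3,3])
        return p0+d*((z-p0[2])/d[:,2])[:,None]
    return c,H,S,V,pts
E
python3 - <<'E'
from h import *
c,H,S,V,pts=wrist()
y=pts((H>22)&(H<34)&(S>170)&(V>180),.072);g=pts((H>45)&(H<75)&(S>120),.067)
for n,p in(("yellow",y),("green",g)):
    r=cv2.minAreaRect((p[:,:2]*1000).astype(np.float32));q=np.array([dock(a) for a in p])*1000
    print(n,np.round(r[0],1),np.round(r[1],1),r[2],"dock min/max",np.percentile(q,1,axis=0).round(1),np.percentile(q,99,axis=0).round(1))
# button height from top cloud
c=dict(np.load("top0.npz"));W=cloud(c);m=masks(c,W)["green"];print("green z",np.percentile(W[m][:,2],[10,50,75,90]).round(4))
print(status.get_obs()["q"].round(2), np.round(c["extrinsics"][2,3],2))
E
```

```text
yellow [ 547.6 -186. ] [13.  98.4] 81.81321716308594 dock min/max [-111.1  -44.4   72. ] [-98.4  51.2  72. ]
green [ 504.  -386.8] [32.5 34.9] 15.494684219360352 dock min/max [-326.3    3.3   67. ] [-293.1   34.2   67. ]
green z [0.0575 0.0658 0.0676 0.0695]
[-0.61  0.22  1.56  0.    1.36 -2.04] 1.34
```

```bash
python3 -m handwheel '[[[-1,0.1,1.2,2,0,0,10],[-1,0.1,1.2,4,0,0,20],[-1,0.1,1.2,6,0,0,30],[-1,0.1,1.2,8,0,0,40],[-1,0.1,1.2,10,0,0,50],[-1,0.1,1.2,11,0,0,60],[-1,0.1,1.2,11,0,0,70],[-1,0.1,1.2,11,0,0,80],[-1,0.1,1.2,11,0,0,90],[-1,0.1,1.2,11,0,0,90]]]'
python3 - <<'E'
from h import *
go(world(-.145,.003,.045),-8)
E
```

```text
time_s: 3.5
eef_pos: [0.5438, -0.2259, 0.1218]
eef_rot: [0.0, 0.754, 0.657, 0.0]
wrist_force: [-0.0, 0.0, -0.0]
opening: -0.004
grasp_force: 0.0
cm [-0.02 -0.12  7.68] deg [0.03 0.01 0.15] dock [-144.7    1.8  121.8] F [-0.  0. -0.] t 3.5
```

```bash
python3 -m handwheel '[[[-1,0,-0.1,2.5,0,0,0],[-1,0,-0.1,5,0,0,0],[-1,0,-0.1,7,0,0,0],[-1,0,-0.1,7.7,0,0,0],[-1,0,-0.1,7.7,0,0,0]]]' && python3 -m handwheel '[[[-1,0.4,0,0,0,0,0],[-1,0.8,0,0,0,0,0],[-1,1.2,0,0,0,0,0],[-1,1.5,0,0,0,0,0],[-1,1.8,0,0,0,0,0],[-1,2.1,0,0,0,0,0],[-1,2.4,0,0,0,0,0]]]'
python3 - <<'E'
from h import *
go(world(-.145,.003,.045),-8)
c,H,S,V,pts=wrist();cv2.imwrite("pics/w2.png",c["frame"])
q=np.array([dock(a) for a in pts((H>22)&(H<34)&(S>170)&(V>120),.072)])*1000;print(np.percentile(q,[1,50,99],axis=0).round(1))
E
```

```text
time_s: 4.12
eef_pos: [0.5427, -0.2265, 0.0442]
eef_rot: [-0.0, 0.754, 0.656, -0.0]
wrist_force: [-0.3, -0.8, 0.3]
opening: -0.0
grasp_force: 0.0
time_s: 5.0
eef_pos: [0.5461, -0.2028, 0.0443]
eef_rot: [0.0, 0.755, 0.656, -0.0]
wrist_force: [-1.3, -3.8, 0.1]
opening: 0.003
grasp_force: 1.7
cm [-2.34 -0.02 -0.07] deg [-0.    0.   -0.01] dock [-121.5    2.8   44.3] F [-1.3 -3.8  0.1] t 5.0
[[-108.4  -43.9   72. ]
 [ -97.8    3.1   72. ]
 [ -87.5   49.3   72. ]]
```

View pics/w2.png

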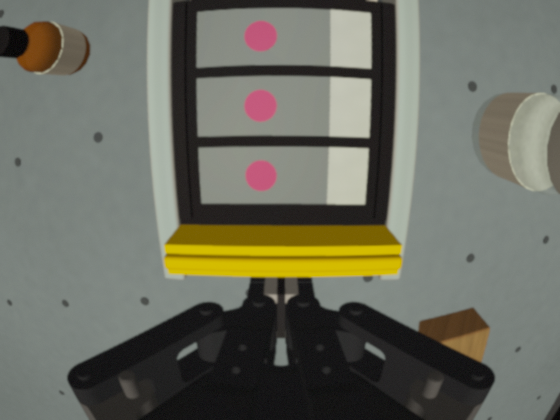

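The fingertips are on the bar's rear face (bar at 283,262), with about 4 N of contact and centred. Now the push, at 40 mm/s.

```bash
python3 -m handwheel '[[[-1,0.5,0,0,0,0,0],[-1,1,0,0,0,0,0],[-1,1.5,0,0,0,0,0],[-1,2,0,0,0,0,0],[-1,2.5,0,0,0,0,0],[-1,3,0,0,0,0,0],[-1,3.5,0,0,0,0,0],[-1,4,0,0,0,0,0],[-1,4.5,0,0,0,0,0],[-1,5,0,0,0,0,0]]]' && python3 -m handwheel '[[[-1,0.5,0,0,0,0,0],[-1,1,0,0,0,0,0],[-1,1.5,0,0,0,0,0],[-1,2,0,0,0,0,0],[-1,2.5,0,0,0,0,0],[-1,3,0,0,0,0,0],[-1,3.5,0,0,0,0,0],[-1,4,0,0,0,0,0],[-1,4.5,0,0,0,0,0],[-1,5,0,0,0,0,0]]]'
python3 - <<'E'
from h import *
go(world(-.001,.003,.045),-8)
c=camera("top");W=cloud(c);m=masks(c,W)["yellow"];p=W[m];print(m.sum(),np.round(dock(np.nanmedian(p,0))*1000,1))
E
```

```text
time_s: 6.3
eef_pos: [0.5531, -0.1531, 0.0443]
eef_rot: [0.0, 0.755, 0.656, 0.0]
wrist_force: [-0.7, -3.1, -0.4]
opening: -0.0
grasp_force: 1.3
time_s: 7.55
eef_pos: [0.5601, -0.1036, 0.0443]
eef_rot: [0.0, 0.755, 0.656, -0.0]
wrist_force: [0.2, -1.6, -0.1]
opening: 0.0
grasp_force: 1.4
cm [ 2.04 -0.02 -0.07] deg [-0.    0.   -0.01] dock [-21.4   2.8  44.3] F [ 0.2 -1.6 -0.1] t 7.55
80 [ 0.1 33.3 68.4]
```

```bash
python3 -m handwheel '[[[-1,0.3,0,0,0,0,0],[-1,0.6,0,0,0,0,0],[-1,0.9,0,0,0,0,0],[-1,1.2,0,0,0,0,0],[-1,1.4,0,0,0,0,0]]]' && for i in 1; do python3 -m handwheel '[[[-1,0.2,0,0,0,0,0]]]'; done; python3 -m handwheel '[[[-1,0.1,0,0,0,0,0]]]'
```

```text
time_s: 8.22
eef_pos: [0.562, -0.0898, 0.0443]
eef_rot: [0.0, 0.755, 0.656, 0.0]
wrist_force: [0.1, -2.5, -0.3]
opening: -0.002
grasp_force: 1.4
time_s: 8.35
eef_pos: [0.5623, -0.0879, 0.0443]
eef_rot: [-0.0, 0.755, 0.656, -0.0]
wrist_force: [0.0, -3.3, -0.9]
opening: -0.0
grasp_force: 1.4
time_s: 8.48
eef_pos: [0.5624, -0.0867, 0.0442]
eef_rot: [-0.0, 0.755, 0.656, 0.0]
wrist_force: [0.4, -0.5, 0.3]
opening: 0.002
grasp_force: 0.0
```

```bash
python3 - <<'E'
from h import *
go(world(-.001,.003,.045),-8)
for z in(.064,.072):
    c,H,S,V,pts=wrist()
    q=np.array([dock(a) for a in pts((H>22)&(H<34)&(S>170)&(V>120),z)])*1000;print(z,np.percentile(q,[1,50,99],axis=0).round(1).tolist())
cv2.imwrite("pics/w3.png",c["frame"])
c=camera("side");W=cloud(c);p=W[masks(c,W)["yellow"]];print(np.round(dock(np.nanmedian(p,0))*1000,1),np.percentile(p[:,2],[50,90,95]).round(4))
E
```

```text
cm [ 0.33 -0.02 -0.08] deg [-0.01 -0.03 -0.02] dock [-4.3  2.8 44.2] F [ 0.4 -0.5  0.3] t 8.475
0.064 [[5.4, -47.0, 64.0], [16.3, 2.6, 64.0], [27.7, 50.3, 64.0]]
0.072 [[13.8, -41.9, 72.0], [21.5, 1.7, 72.0], [32.3, 46.0, 72.0]]
[18.4  6.4 60.7] [0.0607 0.0639 0.0649]
```

View pics/w3.png

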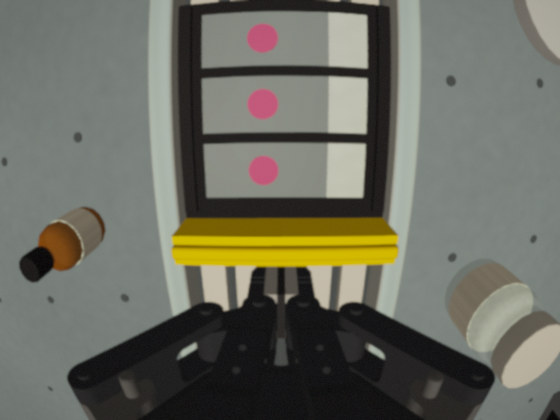

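The bar now sits higher in the view, at (283,245). Its top has gone from about 73 to 65 mm and the force has dropped off, so the tray has dropped into its notches. I'll retreat and check that it sits flat.

```bash
python3 -m handwheel '[[[-1,-1,0,0,0,0,0],[-1,-3,0,0,0,0,0],[-1,-3,0,-4,0,0,0],[-1,-5,0,-8,0,0,0],[-1,-10,0,-8,0,0,0],[-1,-15,0,-8,0,0,0],[-1,-20,0,-8,0,0,0],[-1,-25,0,-8,0,0,0],[-1,-29,0,-8,0,0,0],[-1,-29,0,-8,0,0,0]]]'
python3 - <<'E'
from h import *
go([.506,-.387,.10],-8)
for n in("top","side"):
    c=camera(n);W=cloud(c)
    q=(W-O);X=q@D*1000;Y=q@N*1000;Z=W[...,2]*1000
    for lo,hi in((12,24),(30,55),(60,90),(100,125)):
        m=(X>lo)&(X<hi)
        print(n,lo,hi,[ (round(float(np.nanmedian(Z[m&(Y>a)&(Y<b)])),1)) for a,b in((-40,-10),(-10,10),(10,40))])
    p=W[masks(c,W)["yellow"]];print("bar",np.round(dock(np.nanmedian(p,0))*1000,1))
    cv2.imwrite(f"pics/{n}2.png",cv2.resize(c["frame"][130:310,200:460],None,fx=3,fy=3))
E
```

```text
time_s: 9.88
eef_pos: [0.5203, -0.3787, 0.1244]
eef_rot: [0.001, 0.756, 0.654, -0.0]
wrist_force: [-0.8, 0.6, 0.2]
opening: 0.002
grasp_force: 0.0
cm [-1.02 -1.3   2.44] deg [ 0.03  0.07 -0.29] dock [-299.3    3.9  124.4] F [-0.8  0.6  0.2] t 9.875
top 12 24 [62.4, 62.5, 61.5]
top 30 55 [36.6, 37.4, 37.1]
top 60 90 [37.1, 37.4, 37.1]
top 100 125 [37.3, 36.0, 37.3]
bar [18.6  0.7 60.8]
side 12 24 [55.6, 56.2, 55.8]
side 30 55 [36.4, 36.5, 36.8]
side 60 90 [36.5, 36.3, 36.4]
side 100 125 [36.5, 36.5, 36.3]
bar [18.3  7.3 60.8]
```

View pics/side2.png

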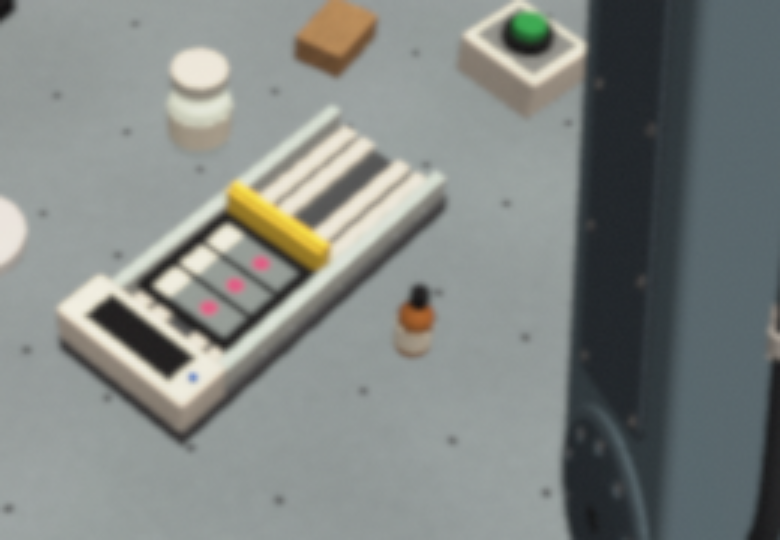

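The side crop shows the tray flat in the dock, with its plate at about 37 mm everywhere and the bar at (278,225). The bottle, jar and boxes are undisturbed. Now the button.

```bash
python3 -m handwheel '[[[-1,-1,-1.3,1,0,0,0],[-1,-1,-1.3,2.4,0,0,0],[-1,-1,-1.3,2.4,0,0,0]]]' && python3 -m handwheel '[[[-1,0,0,1,0,0,0],[-1,0,0,2,0,0,0],[-1,0,0,2.5,0,0,0],[-1,0,0,2.8,0,0,0],[-1,0,0,2.8,0,0,0]]]' && python3 -m handwheel '[[[-1,0,0,0.2,0,0,0],[-1,0,0,0.3,0,0,0]]]'
```

```text
time_s: 10.35
eef_pos: [0.5067, -0.3807, 0.0981]
eef_rot: [-0.002, 0.755, 0.656, 0.0]
wrist_force: [0.1, 0.4, -0.8]
opening: 0.002
grasp_force: 0.0
time_s: 10.98
eef_pos: [0.5077, -0.3823, 0.0722]
eef_rot: [-0.0, 0.755, 0.656, -0.0]
wrist_force: [0.8, -0.2, 0.0]
opening: 0.001
grasp_force: 0.0
time_s: 11.22
eef_pos: [0.5078, -0.3824, 0.0695]
eef_rot: [0.0, 0.755, 0.656, -0.0]
wrist_force: [0.4, -0.4, -0.1]
opening: 0.003
grasp_force: 0.0
```

Shift 4 mm towards -y (tool -x), then keep going down in small steps.

```bash
python3 -m handwheel '[[[-1,-0.4,-0.1,0,0,0,0],[-1,-0.4,-0.1,0,0,0,0]]]' && for i in 1; do python3 -m handwheel '[[[-1,0,0,0.2,0,0,0],[-1,0,0,0.2,0,0,0]]]'; python3 -m handwheel '[[[-1,0,0,0.2,0,0,0],[-1,0,0,0.2,0,0,0]]]';python3 -m handwheel '[[[-1,0,0,0.2,0,0,0],[-1,0,0,0.2,0,0,0]]]'; done
```

```text
time_s: 11.48
eef_pos: [0.5061, -0.3866, 0.0694]
eef_rot: [0.0, 0.755, 0.656, -0.0]
wrist_force: [-0.2, -0.5, 0.8]
opening: 0.002
grasp_force: 0.0
time_s: 11.72
eef_pos: [0.5061, -0.3861, 0.0672]
eef_rot: [-0.0, 0.755, 0.656, -0.0]
wrist_force: [-0.2, 0.0, 0.5]
opening: 0.003
grasp_force: 0.0
time_s: 11.98
eef_pos: [0.5063, -0.3862, 0.0654]
eef_rot: [0.0, 0.755, 0.656, -0.0]
wrist_force: [-0.0, 1.2, 3.3]
opening: 0.002
grasp_force: 1.1
time_s: 12.22
eef_pos: [0.5063, -0.3862, 0.0634]
eef_rot: [0.0, 0.755, 0.656, 0.0]
wrist_force: [-1.0, 0.0, 3.4]
opening: 0.001
grasp_force: 1.7
```

```bash
python3 -m handwheel '[[[-1,0,0,0.2,0,0,0],[-1,0,0,0.2,0,0,0]]]'; python3 -m handwheel '[[[-1,0,0,0.1,0,0,0],[-1,0,0,0.1,0,0,0]]]';python3 -m handwheel '[[[-1,0,0,0.1,0,0,0],[-1,0,0,0.1,0,0,0]]]'
```

```text
time_s: 12.48
eef_pos: [0.5063, -0.3862, 0.0614]
eef_rot: [0.0, 0.755, 0.656, 0.0]
wrist_force: [-0.5, 1.2, 4.9]
opening: 0.001
grasp_force: 2.3
time_s: 12.72
eef_pos: [0.5063, -0.3862, 0.061]
eef_rot: [0.0, 0.755, 0.656, -0.0]
wrist_force: [-1.9, 2.0, 7.9]
opening: 0.001
grasp_force: 4.1
time_s: 12.98
eef_pos: [0.5064, -0.3863, 0.0609]
eef_rot: [0.0, 0.755, 0.656, -0.0]
wrist_force: [-3.9, 4.1, 13.6]
opening: 0.001
grasp_force: 7.0
```

The button has bottomed out: the tip stopped at 0.061 m and the force is rising. Release it, clear away, and check the tray and button.

```bash
python3 -m handwheel '[[[-1,0,0,-1,0,0,0],[-1,0,0,-3,0,0,0],[-1,0,0,-7,0,0,0],[-1,0,0,-12,0,0,0],[-1,0,0,-12,0,0,0],[-1,0,0,-12,0,0,0]]]'
python3 - <<'E'
from h import *
c=camera("side");W=cloud(c);M=masks(c,W)
for k in("yellow","green"): print(k,np.round(dock(np.nanmedian(W[M[k]],0))*1000,1))
cv2.imwrite("pics/end.png",c["frame"])
E
```

```text
time_s: 13.72
eef_pos: [0.506, -0.3859, 0.1794]
eef_rot: [-0.0, 0.755, 0.656, 0.0]
wrist_force: [-0.0, 1.0, -0.9]
opening: -0.004
grasp_force: 0.0
yellow [19.5  5.8 60.5]
green [-303.1   19.4   64.4]
```

View pics/end.png

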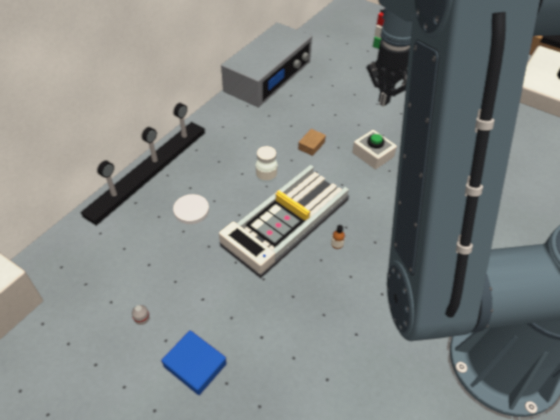

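The final view shows the tray seated (bar at 292,205), the button back up (375,140), everything else in place, and the robot clear.

```bash
python3 -c "
from bench import ctrl
print(ctrl.hand_in())"
```

```text
the job is handed in; nothing more can be done
None
```

I pushed the tray until it dropped flat into its notches and stopped there, then pressed the green button fully down and let it go. I handed the job in at about 14 s with the arm clear and, in the last side view, everything else still in place.

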